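# Uncouple the blow-off nozzle from the bench air outlet and park it

### The job

Uncouple the orange blow-off nozzle from its bench air outlet: press the coupling's flanged sleeve fully back down its leaning axis, without forcing it, until the nozzle springs up, then let the sleeve snap forward again and draw the nozzle out. Park the nozzle upright, nose down, in the white slotted fork, pushed to the back of the slot with its orange body resting on the plate, and let go. Leave the blue plug's coupling alone and do not push the tape, cup, spray can or screwdriver about.

Things in the scene. Friction and masses are not known exactly. Their poses are not given: they have to be found in the camera images.
- socket_a: Fixed brass socket of the coupling holding the orange nozzle, on a grey block. Origin on the socket axis, 58 mm above the bench; z = coupling axis, leaning 23 degrees from vertical to the robot side; y is level. Tube radius 12.5 outside, bore 9.5 mm, rim at z = 34. Pawls lock the nozzle until the sleeve is almost fully back; a valve spring then lifts it 9 mm.
- flange_a (a point): Centre of the upper face of the steel sleeve's flange (orange nozzle's coupling), on the axis, 32 mm above socket_a's origin when forward and moving with it. Flat ring, radius 13.5 to 30 mm, 5 mm thick, square to the axis; barrel below it has radius 17.5 mm, 15 mm free under the rim. The nozzle stands in its middle: press the ring beside it (one side will do), say with shut fingers.
- sleeve_a (a joint): Travel of that sleeve (m): 0 forward (locked), 0.009 fully back on a rigid stop; pressing it along the axis towards the bench increases it. Spring force about 6.5 N at 0, 12.5 N at the stop. Let go, it snaps forward; a nozzle that has sprung up stays up, loose, with 26 mm still in the bore, and the pawls close below its collar.
- nozzle_mid (a point): Centre of the loose nozzle's orange cylinder (radius 12, 22 tall, 90 g); z = nozzle axis, nose to outlet. Above: brass cone 3 mm tall. Below: neck radius 4.5, 13 long; collar radius 8.5, 4 thick; nose radius 4.5, 20 long (tip 48 mm, orange underside 11 mm below this point). Locked: on the coupling axis, 47 mm above socket_a's origin (4 mm over the flange); sprung up: 56 mm, leaning up to 0.1 rad.
- sleeve_b (a joint): Travel of the sleeve of the second, equal coupling, which holds a blue plug (same size, no cone), to be left alone: 0 forward, 0.009 back (m).
- socket_b: Socket of the second coupling (blue plug), made and oriented as socket_a. Leave alone.
- seat (a point): White fork: point on the plate's upper face, 60 mm above the bench, where the nozzle axis belongs, 1 mm short of where the neck meets the slot's back end. Slot 14 mm wide along this frame's x, open at its -x end (robot side); straight part starts 37 mm before this point, flared mouth (30 mm wide) 55 mm before. Plate 4 mm thick, 58 wide, 48 mm free below. Neck in slot, collar below.
- tape: Yellow ring (tape roll), outside diameter 90 mm, 24 mm high, loose; origin under its centre. Bystander.
- screwcup: White cup, diameter 66 mm, 50 mm high, loose; origin under its centre. Bystander.
- spray: Spray can with red cap, diameter 52 mm, 150 mm tall, loose; origin under its centre. Bystander.
- driver: Red-handled screwdriver, 170 mm long, lying on the bench along its own x axis. Bystander.
- nozzle: The same orange nozzle; origin at its nose tip, axes as nozzle_mid.
Things that resemble listed ones, but are neither listed nor needed, are in the scene too. Leave any turquoise look-alike of the part that bears seat alone. There is more than one size of the nozzle; the job needs the smaller.

How it is judged:
By the outcome, as a careful person would: the job done as asked, in the order asked, and still so for the second after the job is handed in, with the robot touching nothing.
It also fails if it takes over 51 s, if anything falls off the work surface, if the arm or the gripper's body presses on something with over 40 N, if the wrist force passes 120 N, or if a joint passes its speed limit or range.

### The arm

A 6-joint arm with a two-finger parallel gripper is mounted at the origin on the work surface. World frame = base frame: x ahead of the robot, y to its left, z up, the work surface at z = 0. Lengths are in mm, angles in rad, forces in N, time in s.
With the tool pointing down it reaches from about 275 to 850 mm from the base axis. Payload 19 kg.
Tool frame: the origin (TCP) lies on the mounting face of the last link; the fingertips stand 173 mm ahead of it and the grasp point (between the pads) lies ctrl.grip_point_offset ahead of it (ctrl.grip_point_offset is the distance from the TCP to the grasp point, in mm); z points along the fingers, y is the line along which they close (so a half turn about z gives the same grasp; the last joint's range is limited). The gripper opens to 85 mm and grips with 20 to 120 N. Pads are 22 mm wide; open, the fingers measure 114 mm over their backs; the gripper's body (76 mm by 85 mm) begins 54 mm behind the grasp point. The pads swing forward as they close: fully open they stand 13 mm farther back than shut.
Start: joints at [-1.445, 0.15, 1.437, -0, 1.554, -0.134], TCP at [147.688, -555.698, 404.667] pointing down, gripper open.
Joint ranges: [-2.8, 2.8], [-0.68, 2.1], [0.12, 2.68], [-1.39, 4.53], [0.16, 2.79], [-2.81, 2.81]. Speed limits (rad/s): [1.89, 1.89, 2.22, 3.01, 3.01, 3.01].

### API

Orientations are given as a unit quaternion [w, x, y, z].
In Python, from station import ctrl gives the robot as it stands. The module is installed in compiled form; this text tells all that it offers.
- The arm moves only by the tool arm_command, never from a script. Its argument "targets" is a list of rows, each an object of numbers: "dx", "dy", "dz": the shift along the tool's x, y, z each as a share of 20 mm, from -1 to 1; "wx", "wy", "wz": the turn, a rotation vector about the tool's x, y, z each as a share of 5 degrees, from -1 to 1; "jaw": the opening, from 0 (shut) to 1 (fully open). A call has 1 to 12 rows; each row shifts and turns the commanded pose from where the row before left it, along the tool's axes as they then stand; what a row does not reach is not made up. A row lasts 1/12 s, in which the tool goes at most 41.7 mm and 7.16 degrees, less where a joint would pass 70% of its speed; a pose out of reach is approached as far as the arm can. A call with a number of a shift or a turn outside -1 to 1 is refused whole. A call with a gripper value outside its range is refused whole. The fingers move at their own pace and stop on an object; "grip_force" is the grip in N (left out, the last holds). Time passes only in rows, so rows that do not move let the fingers close. It gives the time, the measured TCP pose, the force, the opening and the grip force at its end, in the units of the state.
- ctrl.sense(): the state, without advancing time (a new reading comes with each control period).
- ctrl.read_camera(name): name is "scene" or "top" or "wrist"; returns (picture, depth): 420x560x3 uint8, blue, green, red; 420x560 float32, mm along the optical axis (not along the pixel's ray), 0 where there is no reading.
- ctrl.get_calibration(name): a dict with "fovy" (degrees; the focal length in pixels is half the picture's height over the tangent of half this angle, whatever the lens; pixels are square), "cx", "cy" (the principal point, pixels), "rvec" (rotation vector, rad) and "tvec" (3), from world to camera coordinates, as OpenCV has them; the wrist camera has in their place "T_tool_cam" (4x4, takes a point from camera to tool coordinates, whose origin is the TCP and whose axes are the flange's). Camera axes: x right, y down, z forward; pixel columns grow to the right and rows downward; lengths in mm; the calibration is good to about 2 mm. A picture is of the moment at which its call begins: read the wrist's pose just before it. get_calibration takes no time and is no camera call.
- ctrl.job_done(): hands the job in; it is judged then, once.
Trained networks look in the newest picture that a camera, given by its name, has taken for a name from the list of things; names that differ only in an ending like _2 or _b are one class to them, and where a whole thing is asked for, a point or a joint stands for the part that bears it (a point fixed in the world has none). Each returns a list of dicts, best first, with "score" (0 to 1); they miss things now and then, are a little off and sometimes report something else, mostly with a low value. They report only what shows in the picture. A call takes as long as a camera call. They do not tell look-alikes from the thing itself.
- ctrl.recognise(camera, thing): "xy" ([column, row] in pixels, amid what is visible of it).
The state is a dict: "clock": time; "joint_pos": joint angles; "qd": joint speeds; "joint_efforts": joint torques, N m; "position": TCP position; "tcp_rot": TCP orientation; "contact_force": force on the tool from outside, world axes, zero at the start; "wrist_torque": the same for the moment, N m; "finger_gap": opening from 0.0 (shut) to 1.0 (fully open); "grip_force": force on a finger pad.
Only numpy, scipy, OpenCV 4.12 (cv2) and the standard library are available. Lean on these libraries where they do the work, as an engineer would, in place of code of your own. Each camera call takes 0.05 s, during which the arm holds its last target. There are 200 camera calls.

## Working session

There is one attempt and no reset: what is moved stays moved. The work goes in short steps, Python scripts to look and compute and a tool call to move; the robot and the scene stay as the last step left them, time stands still between calls to the robot, and variables do not carry over. Pictures are saved under pics/ and viewed, at most 12 in all, crops included, and the job is handed in when it is done.

Besides the shell and the picture viewer there is one more tool, called by a JSON object that holds its "op" and its "data", one argument or row to a line. arm_command: Moves the arm, as the interface text tells. Its arguments: {"type":"object","properties":{"targets":{"type":"array"},"grip_force":{"type":"number"}},"required":["targets"]}

```bash
mkdir -p pics; cat > h.py <<'E'
import numpy as np, cv2, json
from scipy.spatial.transform import Rotation as R
from station import ctrl
def cam(n):
    s=ctrl.sense(); im,d=ctrl.read_camera(n); c=ctrl.get_calibration(n)
    f=im.shape[0]/2/np.tan(np.radians(c['fovy'])/2)
    if n=='wrist':
        q=s['tcp_rot']; T=np.eye(4); T[:3,:3]=R.from_quat([q[1],q[2],q[3],q[0]]).as_matrix(); T[:3,3]=s['position']
        M=T@np.array(c['T_tool_cam'])
    else:
        V=np.eye(4); V[:3,:3]=cv2.Rodrigues(np.array(c['rvec'],float))[0]; V[:3,3]=np.ravel(c['tvec']); M=np.linalg.inv(V)
    return dict(im=im,d=d,f=f,cx=c['cx'],cy=c['cy'],M=M)
def pt(C,u,v,r=2,depth=None):
    p=C['d'][max(0,int(v)-r):int(v)+r+1,max(0,int(u)-r):int(u)+r+1]; p=p[p>0]
    z=depth or (np.median(p) if len(p) else np.nan)
    return (C['M']@[(u-C['cx'])*z/C['f'],(v-C['cy'])*z/C['f'],z,1])[:3]
def proj(C,P):
    p=np.linalg.inv(C['M'])@np.append(P,1); return np.array([p[0]/p[2]*C['f']+C['cx'],p[1]/p[2]*C['f']+C['cy']])
def cloud(C):
    v,u=np.indices(C['d'].shape); z=C['d']
    P=np.stack([(u-C['cx'])*z/C['f'],(v-C['cy'])*z/C['f'],z,np.ones_like(z)],-1)@C['M'].T
    P=P[...,:3]; P[z<=0]=np.nan; return P
def st():
    s=ctrl.sense(); q=s['tcp_rot']; return s,np.array(s['position']),R.from_quat([q[1],q[2],q[3],q[0]]).as_matrix()
E
python3 - <<'E'
from h import *
print(ctrl.sense(), ctrl.grip_point_offset)
for n in ('scene','top'):
    C=cam(n); cv2.imwrite(f'pics/{n}0.png',C['im'])
    print(n,C['M'][:3,3].round())
    for t in ('socket_a','nozzle','seat','tape','screwcup','spray','driver','flange_a'):
        try:
            for r in ctrl.recognise(n,t)[:4]: print(t,round(r['score'],2),np.round(r['xy']),pt(C,*r['xy']).round())
        except Exception as e: print(t,e)
E
```

```text
{'clock': 0.0, 'joint_pos': array([-1.44500631e+00,  1.50957786e-01,  1.43802095e+00,  3.69311621e-06,
        1.55376752e+00, -1.33999706e-01]), 'qd': array([-1.14507191e-03,  9.57031265e-05,  3.02748724e-04, -1.13602348e-04,
       -6.76660600e-04,  8.45572454e-05]), 'joint_efforts': array([-4.74329849e-03, -7.13053036e+01, -5.70872211e+01, -5.55438710e-04,
        8.86047928e-03,  1.45339902e-05]), 'position': array([ 147.68131968, -555.67293319,  404.09642164]), 'tcp_rot': array([-5.76790749e-04,  9.91575357e-01,  1.29529837e-01,  4.21393731e-06]), 'contact_force': array([-0.43883897,  0.25694977,  0.15264855]), 'wrist_torque': array([ 0.08758214, -0.00824284, -0.02479622]), 'grip_force': 0.0, 'finger_gap': 0.9974962960912414} 154.70000000000002
scene [1180. -744. 1220.]
socket_a 0.83 [286. 228.] [616.   7.  77.]
socket_a 0.63 [320. 178.] [577. 217.  77.]
nozzle 0.61 [333. 164.] [549. 333.  28.]
nozzle 0.48 [318. 171.] [566. 226.  93.]
seat 0.83 [153. 302.] [ 494. -374.   55.]
seat 0.79 [212. 290.] [ 583. -258.   58.]
tape 0.61 [357. 253.] [790. 107.   2.]
screwcup 0.78 [314. 295.] [778. -80.   3.]
spray 0.75 [378. 163.] [692. 350. 107.]
driver 0.84 [249. 202.] [443.  50.  23.]
flange_a 0.56 [321. 173.] [575. 225.  90.]
top [ 525.   11. 1103.]
socket_a 0.91 [190. 229.] [562. 218.  92.]
socket_a 0.56 [284. 209.] [600.  14.  97.]
socket_a 0.51 [267. 284.] [434.  56.  26.]
nozzle 0.67 [138. 235.] [554. 350.  33.]
seat 0.97 [392. 220.] [ 571. -225.   61.]
seat 0.71 [453. 263.] [ 474. -356.   60.]
tape 0.64 [231. 126.] [809. 136.   1.]
screwcup 0.93 [327. 130.] [793. -94.   6.]
screwcup 0.36 [285. 210.] [597.  12. 108.]
spray 0.63 [119. 184.] [657. 353. 143.]
driver 0.73 [269. 287.] [428.  54.  26.]
flange_a 0.67 [185. 227.] [567. 229.  94.]
```

View pics/top0.png

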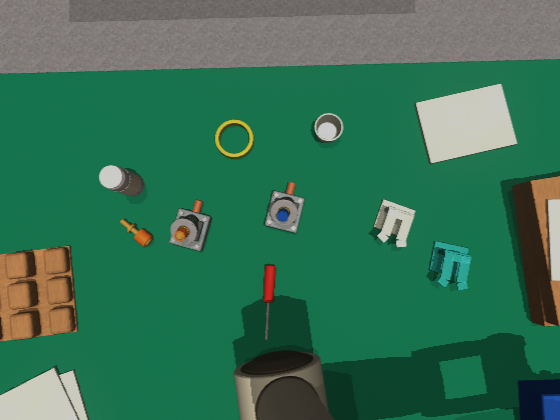

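View pics/scene0.png

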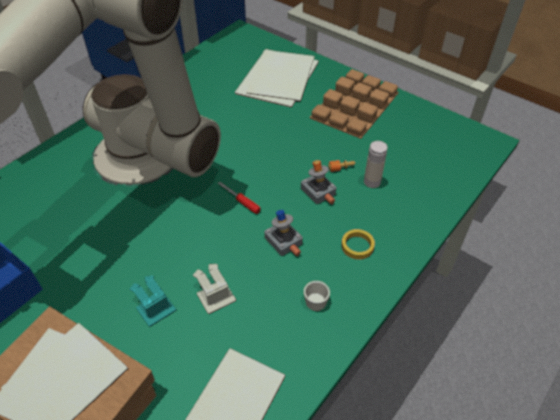

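The top view shows the candidates. Orange nozzle: one in the leaning coupling at about (183,232), and a larger loose one lying at (138,234), which is the look-alike. Couplings: orange at (188,230), and blue at (284,213), to be left alone. Forks: white at (394,222), and turquoise at (450,263), to be left alone. I choose the nozzle in the coupling at (183,232) and the white fork at (394,222).

```bash
python3 - <<'E'
from h import *
c=ctrl.get_calibration('wrist'); print(c['fovy'],c['cx'],c['cy']); print(np.round(c['T_tool_cam'],3))
C=cam('top'); P=cloud(C); hsv=cv2.cvtColor(C['im'],cv2.COLOR_BGR2HSV)
im=C['im']; 
def crop(u,v,w=26): return cv2.resize(im[v-w:v+w,u-w:u+w],(400,400),interpolation=cv2.INTER_CUBIC)
cv2.imwrite('pics/crop.png',np.hstack([crop(188,229),crop(396,222)]))
m=(hsv[...,0]>5)&(hsv[...,0]<18)&(hsv[...,1]>150); m[:,:165]=0; m[:,200:]=0; m[:215]=0;m[260:]=0
print('orange',m.sum(),np.nanmedian(P[m],0).round(),np.nanmax(P[m][:,2]))
w=np.zeros(m.shape,bool); w[195:250,370:418]=1; w&=(np.abs(P[...,2]-60)<8)&(hsv[...,1]<90)
q=P[w]; print('plate',w.sum(),q.mean(0).round(), np.round(cv2.minAreaRect(q[:,:2].astype(np.float32)),1) if 0 else cv2.minAreaRect(q[:,:2].astype(np.float32)))
f=np.zeros(m.shape,bool); f[205:250,165:212]=1; f&=(P[...,2]>65)&(hsv[...,1]<90)
q=P[f]; print('flange',len(q),q.mean(0).round()); u,s,v=np.linalg.svd(q-q.mean(0)); print(s,v[2])
E
```

```text
63.61770977139037 277.7445592533457 211.52941612684003
[[-1.0000e-03 -9.4600e-01 -3.2600e-01  8.3141e+01]
 [ 1.0000e+00 -1.0000e-03  1.0000e-03 -3.9800e-01]
 [-1.0000e-03 -3.2600e-01  9.4600e-01  3.0972e+01]
 [ 0.0000e+00  0.0000e+00  0.0000e+00  1.0000e+00]]
orange 104 [556. 231. 109.] 120.20705133425372
plate 760 [ 560. -234.   61.] ((557.6365966796875, -232.4054718017578), (66.26107788085938, 81.79039764404297), 71.26327514648438)
flange 379 [562. 232.  90.]
[335.97743    301.22555288  63.10980036] [-0.34680123  0.10280377  0.93228767]
```

View pics/crop.png

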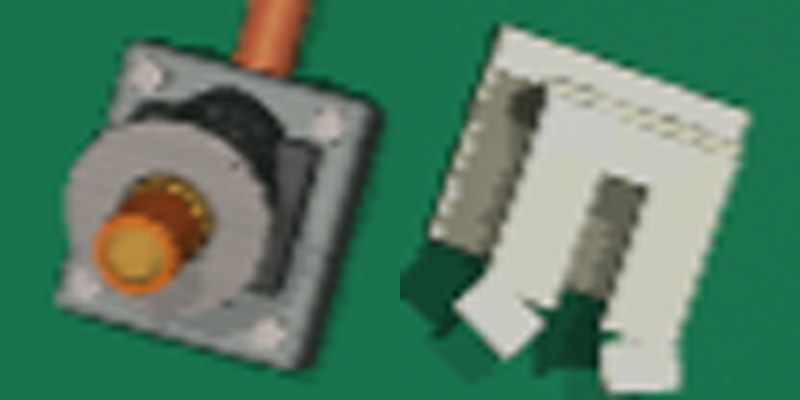

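{"op": "arm_command", "data": {
  "targets": [
    {"dx": 1, "dy": -1, "jaw": 0},
    {"dx": 1, "dy": -1, "jaw": 0},
    {"dx": 1, "dy": -1, "jaw": 0},
    {"dx": 1, "dy": -1, "jaw": 0},
    {"dx": 1, "dy": -1, "jaw": 0},
    {"dx": 1, "dy": -1, "jaw": 0},
    {"dx": 1, "dy": -1, "jaw": 0},
    {"dx": 1, "dy": -1, "jaw": 0},
    {"dx": 1, "dy": -1, "jaw": 0},
    {"dx": 1, "dy": -1, "jaw": 0},
    {"dx": 1, "dy": -1, "jaw": 0},
    {"dx": 1, "dy": -1, "jaw": 0}
  ]
}}

```text
$.targets[0]: bad value
```

{"op": "arm_command", "data": {
  "targets": [
    {"dx": 1, "dy": -1, "jaw": 0},
    {"dx": 1, "dy": -1, "jaw": 0},
    {"dx": 1, "dy": -1, "jaw": 0},
    {"dx": 1, "dy": -1, "jaw": 0},
    {"dx": 1, "dy": -1, "jaw": 0},
    {"dx": 1, "dy": -1, "jaw": 0},
    {"dx": 1, "dy": -1, "jaw": 0},
    {"dx": 1, "dy": -1, "jaw": 0},
    {"dx": 1, "dy": -1, "jaw": 0},
    {"dx": 1, "dy": -1, "jaw": 0},
    {"dx": 1, "dy": -1, "jaw": 0},
    {"dx": 1, "dy": -1, "jaw": 0}
  ]
}}

```text
$.targets[0]: bad value
```

{"op": "arm_command", "data": {
  "targets": [
    {"dx": 0.15, "dy": -0.94, "dz": 0.3, "jaw": 0},
    {"dx": 0.15, "dy": -0.94, "dz": 0.3, "jaw": 0},
    {"dx": 0.15, "dy": -0.94, "dz": 0.3, "jaw": 0},
    {"dx": 0.15, "dy": -0.94, "dz": 0.3, "jaw": 0},
    {"dx": 0.15, "dy": -0.94, "dz": 0.3, "jaw": 0},
    {"dx": 0.15, "dy": -0.94, "dz": 0.3, "jaw": 0},
    {"dx": 0.15, "dy": -0.94, "dz": 0.3, "jaw": 0},
    {"dx": 0.15, "dy": -0.94, "dz": 0.3, "jaw": 0},
    {"dx": 0.15, "dy": -0.94, "dz": 0.3, "jaw": 0},
    {"dx": 0.15, "dy": -0.94, "dz": 0.3, "jaw": 0},
    {"dx": 0.15, "dy": -0.94, "dz": 0.3, "jaw": 0},
    {"dx": 0.15, "dy": -0.94, "dz": 0.3, "jaw": 0}
  ]
}}

```text
$.targets[0]: bad value
```

{"op": "arm_command", "data": {
  "targets": [
    {"wz": 0.92, "jaw": 0},
    {"wz": 0.92, "jaw": 0},
    {"wz": 0.92, "jaw": 0},
    {"wz": 0.92, "jaw": 0},
    {"wz": 0.92, "jaw": 0},
    {"wz": 0.92, "jaw": 0},
    {"wz": 0.92, "jaw": 0},
    {"wy": 0.92, "jaw": 0},
    {"wy": 0.92, "jaw": 0},
    {"wy": 0.92, "jaw": 0},
    {"wy": 0.92, "jaw": 0},
    {"wy": 0.92, "jaw": 0}
  ]
}}

```text
$.targets[0]: bad value
```

{"op": "arm_command", "data": {
  "targets": [
    {"dx": 1, "dy": -1, "dz": 0, "wx": 0, "wy": 0, "wz": 0, "jaw": 0},
    {"dx": 1, "dy": -1, "dz": 0, "wx": 0, "wy": 0, "wz": 0, "jaw": 0},
    {"dx": 1, "dy": -1, "dz": 0, "wx": 0, "wy": 0, "wz": 0, "jaw": 0},
    {"dx": 1, "dy": -1, "dz": 0, "wx": 0, "wy": 0, "wz": 0, "jaw": 0},
    {"dx": 1, "dy": -1, "dz": 0, "wx": 0, "wy": 0, "wz": 0, "jaw": 0},
    {"dx": 1, "dy": -1, "dz": 0, "wx": 0, "wy": 0, "wz": 0, "jaw": 0},
    {"dx": 1, "dy": -1, "dz": 0, "wx": 0, "wy": 0, "wz": 0, "jaw": 0},
    {"dx": 1, "dy": -1, "dz": 0, "wx": 0, "wy": 0, "wz": 0, "jaw": 0},
    {"dx": 1, "dy": -1, "dz": 0, "wx": 0, "wy": 0, "wz": 0, "jaw": 0},
    {"dx": 1, "dy": -1, "dz": 0, "wx": 0, "wy": 0, "wz": 0, "jaw": 0},
    {"dx": 1, "dy": -1, "dz": 0, "wx": 0, "wy": 0, "wz": 0, "jaw": 0},
    {"dx": 1, "dy": -1, "dz": 0, "wx": 0, "wy": 0, "wz": 0, "jaw": 0}
  ]
}}

```text
clock: 1.95
position: [318.3, -260.8, 404.9]
tcp_rot: [0.0, 0.992, 0.129, 0.0]
contact_force: [1.1, -1.1, -0.8]
finger_gap: 0.002
grip_force: 0.0
```

{"op": "arm_command", "data": {
  "targets": [
    {"dx": 1, "dy": -1, "dz": 0, "wx": 0, "wy": 0, "wz": 0, "jaw": 0},
    {"dx": 1, "dy": -1, "dz": 0, "wx": 0, "wy": 0, "wz": 0, "jaw": 0},
    {"dx": 1, "dy": -1, "dz": 0, "wx": 0, "wy": 0, "wz": 0, "jaw": 0},
    {"dx": 1, "dy": -1, "dz": 0, "wx": 0, "wy": 0, "wz": 0, "jaw": 0},
    {"dx": 1, "dy": -1, "dz": 0, "wx": 0, "wy": 0, "wz": 0, "jaw": 0},
    {"dx": 1, "dy": -1, "dz": 0, "wx": 0, "wy": 0, "wz": 0, "jaw": 0},
    {"dx": 1, "dy": -1, "dz": 0, "wx": 0, "wy": 0, "wz": 0, "jaw": 0},
    {"dx": 1, "dy": -1, "dz": 0, "wx": 0, "wy": 0, "wz": 0, "jaw": 0},
    {"dx": 1, "dy": -1, "dz": 0, "wx": 0, "wy": 0, "wz": 0, "jaw": 0},
    {"dx": 1, "dy": -1, "dz": 0, "wx": 0, "wy": 0, "wz": 0, "jaw": 0},
    {"dx": 1, "dy": -1, "dz": 0, "wx": 0, "wy": 0, "wz": 0, "jaw": 0},
    {"dx": 1, "dy": -1, "dz": 0, "wx": 0, "wy": 0, "wz": 0, "jaw": 0}
  ]
}}

```text
clock: 2.95
position: [488.7, 33.0, 404.8]
tcp_rot: [-0.0, 0.992, 0.13, 0.0]
contact_force: [0.9, -0.7, -0.3]
finger_gap: -0.001
grip_force: 0.0
```

{"op": "arm_command", "data": {
  "targets": [
    {"dx": 0.15, "dy": -0.94, "dz": 0.3, "wx": 0, "wy": 0, "wz": 0, "jaw": 0},
    {"dx": 0.15, "dy": -0.94, "dz": 0.3, "wx": 0, "wy": 0, "wz": 0, "jaw": 0},
    {"dx": 0.15, "dy": -0.94, "dz": 0.3, "wx": 0, "wy": 0, "wz": 0, "jaw": 0},
    {"dx": 0.15, "dy": -0.94, "dz": 0.3, "wx": 0, "wy": 0, "wz": 0, "jaw": 0},
    {"dx": 0.15, "dy": -0.94, "dz": 0.3, "wx": 0, "wy": 0, "wz": 0, "jaw": 0},
    {"dx": 0.15, "dy": -0.94, "dz": 0.3, "wx": 0, "wy": 0, "wz": 0, "jaw": 0},
    {"dx": 0.15, "dy": -0.94, "dz": 0.3, "wx": 0, "wy": 0, "wz": 0, "jaw": 0},
    {"dx": 0.15, "dy": -0.94, "dz": 0.3, "wx": 0, "wy": 0, "wz": 0, "jaw": 0},
    {"dx": 0.15, "dy": -0.94, "dz": 0.3, "wx": 0, "wy": 0, "wz": 0, "jaw": 0},
    {"dx": 0.15, "dy": -0.94, "dz": 0.3, "wx": 0, "wy": 0, "wz": 0, "jaw": 0},
    {"dx": 0.15, "dy": -0.94, "dz": 0.3, "wx": 0, "wy": 0, "wz": 0, "jaw": 0},
    {"dx": 0.15, "dy": -0.94, "dz": 0.3, "wx": 0, "wy": 0, "wz": 0, "jaw": 0}
  ]
}}

```text
clock: 3.95
position: [464.9, 259.7, 332.5]
tcp_rot: [-0.0, 0.992, 0.13, 0.0]
contact_force: [0.7, -0.5, -0.5]
finger_gap: 0.002
grip_force: 0.0
```

{"op": "arm_command", "data": {
  "targets": [
    {"dx": 0, "dy": 0, "dz": 0, "wx": 0, "wy": 0, "wz": 0.92, "jaw": 0},
    {"dx": 0, "dy": 0, "dz": 0, "wx": 0, "wy": 0, "wz": 0.92, "jaw": 0},
    {"dx": 0, "dy": 0, "dz": 0, "wx": 0, "wy": 0, "wz": 0.92, "jaw": 0},
    {"dx": 0, "dy": 0, "dz": 0, "wx": 0, "wy": 0, "wz": 0.92, "jaw": 0},
    {"dx": 0, "dy": 0, "dz": 0, "wx": 0, "wy": 0, "wz": 0.92, "jaw": 0},
    {"dx": 0, "dy": 0, "dz": 0, "wx": 0, "wy": 0, "wz": 0.92, "jaw": 0},
    {"dx": 0, "dy": 0, "dz": 0, "wx": 0, "wy": 0, "wz": 0.92, "jaw": 0},
    {"dx": 0, "dy": 0, "dz": 0, "wx": 0, "wy": 0.92, "wz": 0, "jaw": 0},
    {"dx": 0, "dy": 0, "dz": 0, "wx": 0, "wy": 0.92, "wz": 0, "jaw": 0},
    {"dx": 0, "dy": 0, "dz": 0, "wx": 0, "wy": 0.92, "wz": 0, "jaw": 0},
    {"dx": 0, "dy": 0, "dz": 0, "wx": 0, "wy": 0.92, "wz": 0, "jaw": 0},
    {"dx": 0, "dy": 0, "dz": 0, "wx": 0, "wy": 0.92, "wz": 0, "jaw": 0}
  ]
}}

```text
clock: 4.95
position: [465.1, 258.8, 333.0]
tcp_rot: [0.03, 0.968, -0.147, 0.199]
contact_force: [0.5, -0.2, -0.4]
finger_gap: 0.002
grip_force: 0.0
```

```bash
cat > meas.py <<'E'
from h import *
import sys
C=cam('wrist'); P=cloud(C); cv2.imwrite(f'pics/{sys.argv[1]}.png',C['im'])
hsv=cv2.cvtColor(C['im'],cv2.COLOR_BGR2HSV)
s,p,Rm=st(); print(s['clock'],p.round(1)); print('tool z',Rm[:,2].round(3),'x',Rm[:,0].round(3))
for t in ('flange_a','nozzle'):
    for r in ctrl.recognise('wrist',t)[:3]: print(t,round(r['score'],2),np.round(r['xy']),pt(C,*r['xy']).round())
np.savez('last.npz',P=P,hsv=hsv,im=C['im'])
c=np.array([562,231,88.])
g=(hsv[...,1]<70)&(np.linalg.norm(P-c,axis=-1)<45)&(P[...,2]>70)
q=P[g]
for k in range(8):
    mu=np.median(q,0); v=np.linalg.svd(q-q.mean(0))[2][2] if len(q)<5000 else np.linalg.eigh(np.cov(q.T))[1][:,0]
    v*=np.sign(v[2]); d=(P-q.mean(0))@v
    q=P[g&(np.abs(d)<3)]
print('flange n',len(q),'normal',v.round(3),'tilt',np.degrees(np.arccos(v[2])).round(1),'yaw',np.degrees(np.arctan2(-v[1],-v[0])).round(1))
e1=np.cross(v,[0,0,1]); e1/=np.linalg.norm(e1); e2=np.cross(v,e1); o=q.mean(0)
xy=np.c_[(q-o)@e1,(q-o)@e2].astype(np.float32)
(cc,rr)=cv2.minEnclosingCircle(xy); print('circle',np.round(cc,1),round(rr,1)); print('flange centre',(o+cc[0]*e1+cc[1]*e2).round(1))
for lab,m in (('orange',(hsv[...,0]>4)&(hsv[...,0]<19)&(hsv[...,1]>160)),):
    m&=(np.linalg.norm(P-np.array([557,231,105]),axis=-1)<40); q=P[m]
    print(lab,m.sum(),q.mean(0).round(1),q.min(0).round(1),q.max(0).round(1))
    h=(q-o)@v; t=q[h>h.max()-6]; print('top h over flange',np.percentile(h,[1,99]).round(1),'top centre',t.mean(0).round(1))
E
python3 meas.py w1
```

```text
5.0 [464.8 258.9 332.9]
tool z [ 0.382 -0.118 -0.917] x [ 0.875 -0.272  0.4  ]
flange_a 0.89 [275. 209.] [569. 228.  93.]
nozzle 0.74 [157. 268.] [555. 344.  31.]
nozzle 0.57 [268. 234.] [553. 238. 116.]
flange n 3237 normal [-0.371  0.112  0.922] tilt 22.8 yaw -16.8
circle [0.3 4.4] 30.0
flange centre [557.2 235.1  87.4]
orange 498 [553.8 236.  107.3] [536.2 224.   89.8] [565.4 248.9 116.4]
top h over flange [ 5.7 27.6] top centre [547.3 239.1 111. ]
```

View pics/w1.png

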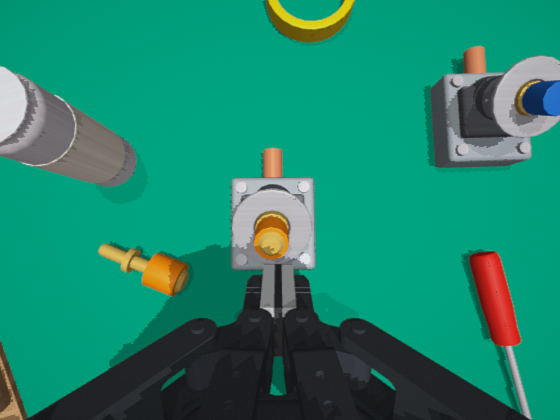

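```bash
python3 - <<'E'
from h import *
s,p,Rm=st(); a=np.array([-.371,.113,.9217]); F=np.array([557.2,235.1,87.4])
tip=p+173*Rm[:,2]; print('flange rel to tip in tool',(Rm.T@(F-tip)).round(1)); print('axis in tool',(Rm.T@a).round(3)); print(s['joint_pos'].round(2))
E
```

```text
flange rel to tip in tool [-7.6 -4.7 90.2]
axis in tool [ 0.001  0.002 -1.   ]
[ 0.44  0.03  1.74 -0.3   1.09  2.41]
```

{"op": "arm_command", "data": {
  "targets": [
    {"dx": 0.51, "dy": -0.12, "dz": 0, "wx": 0, "wy": 0, "wz": 0, "jaw": 0},
    {"dx": 0.51, "dy": -0.12, "dz": 0, "wx": 0, "wy": 0, "wz": 0, "jaw": 0},
    {"dx": 0, "dy": 0, "dz": 1, "wx": 0, "wy": 0, "wz": 0, "jaw": 0},
    {"dx": 0, "dy": 0, "dz": 1, "wx": 0, "wy": 0, "wz": 0, "jaw": 0},
    {"dx": 0, "dy": 0, "dz": 1, "wx": 0, "wy": 0, "wz": 0, "jaw": 0},
    {"dx": 0, "dy": 0, "dz": 0.75, "wx": 0, "wy": 0, "wz": 0, "jaw": 0},
    {"dx": 0, "dy": 0, "dz": 0.25, "wx": 0, "wy": 0, "wz": 0, "jaw": 0},
    {"dx": 0, "dy": 0, "dz": 0, "wx": 0, "wy": 0, "wz": 0, "jaw": 0}
  ]
}}

```text
clock: 5.77
position: [515.3, 248.0, 266.1]
tcp_rot: [0.03, 0.969, -0.148, 0.196]
contact_force: [-0.3, -0.1, 0.3]
finger_gap: 0.0
grip_force: 0.0
```

```bash
cat > fz.py <<'E'
from h import *
s,p,Rm=st(); F=np.array([557.2,235.1,87.4])
print(s['clock'],'force tool',(Rm.T@s['contact_force']).round(2),'flange rel tip',(Rm.T@(F-(p+173*Rm[:,2]))).round(2))
E
python3 fz.py; python3 - <<'E'
from h import *
C=cam('wrist'); im=C['im'][120:380,150:410]; cv2.imwrite('pics/w2.png',cv2.resize(im,(600,600)))
E
```

```text
5.7667 force tool [-0.09  0.18 -0.35] flange rel tip [-29.04  -0.44   8.67]
```

View pics/w2.png

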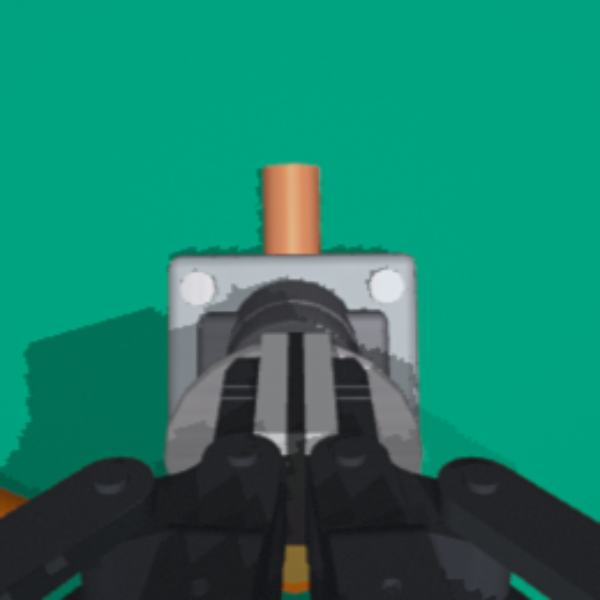

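The crop shows the shut fingers over the ring's far side at (295,340), clear of the nozzle at (295,575). Now I press.

{"op": "arm_command", "data": {
  "targets": [
    {"dx": 0, "dy": 0, "dz": 0.2, "wx": 0, "wy": 0, "wz": 0, "jaw": 0},
    {"dx": 0, "dy": 0, "dz": 0.2, "wx": 0, "wy": 0, "wz": 0, "jaw": 0},
    {"dx": 0, "dy": 0, "dz": 0.15, "wx": 0, "wy": 0, "wz": 0, "jaw": 0},
    {"dx": 0, "dy": 0, "dz": 0, "wx": 0, "wy": 0, "wz": 0, "jaw": 0}
  ]
}}

```text
clock: 6.15
position: [518.7, 247.3, 257.3]
tcp_rot: [0.03, 0.969, -0.147, 0.198]
contact_force: [-1.1, 0.2, 5.0]
finger_gap: -0.001
grip_force: 2.9
```

```bash
python3 fz.py
```

```text
6.15 force tool [ 0.92  0.09 -5.02] flange rel tip [-29.36   0.31  -0.84]
```

{"op": "arm_command", "data": {
  "targets": [
    {"dx": 0, "dy": 0, "dz": 0.15, "wx": 0, "wy": 0, "wz": 0, "jaw": 0},
    {"dx": 0, "dy": 0, "dz": 0.15, "wx": 0, "wy": 0, "wz": 0, "jaw": 0},
    {"dx": 0, "dy": 0, "dz": 0.1, "wx": 0, "wy": 0, "wz": 0, "jaw": 0},
    {"dx": 0, "dy": 0, "dz": 0, "wx": 0, "wy": 0, "wz": 0, "jaw": 0}
  ]
}}

```text
clock: 6.48
position: [521.5, 246.5, 250.4]
tcp_rot: [0.03, 0.969, -0.147, 0.198]
contact_force: [-4.3, 0.6, 10.7]
finger_gap: -0.004
grip_force: 5.6
```

```bash
python3 fz.py
```

```text
6.4833 force tool [  0.23   0.66 -11.57] flange rel tip [-29.39   0.41  -8.37]
```

{"op": "arm_command", "data": {
  "targets": [
    {"dx": 0, "dy": 0, "dz": 0.06, "wx": 0, "wy": 0, "wz": 0, "jaw": 0},
    {"dx": 0, "dy": 0, "dz": 0, "wx": 0, "wy": 0, "wz": 0, "jaw": 0}
  ]
}}

```text
clock: 6.65
position: [521.9, 246.4, 249.8]
tcp_rot: [0.03, 0.969, -0.147, 0.198]
contact_force: [-9.0, 0.4, 14.6]
finger_gap: -0.001
grip_force: 8.6
```

```bash
python3 fz.py
```

```text
6.65 force tool [ -2.27   2.3  -16.8 ] flange rel tip [-29.55   0.47  -9.03]
```

{"op": "arm_command", "data": {
  "targets": [
    {"dx": 0, "dy": 0, "dz": -1, "wx": 0, "wy": 0, "wz": 0, "jaw": 0},
    {"dx": 0, "dy": 0, "dz": -1, "wx": 0, "wy": 0, "wz": 0, "jaw": 0},
    {"dx": 0, "dy": 0, "dz": -1, "wx": 0, "wy": 0, "wz": 0, "jaw": 0},
    {"dx": 0, "dy": 0, "dz": -1, "wx": 0, "wy": 0, "wz": 0, "jaw": 0},
    {"dx": -0.7, "dy": 0, "dz": -0.7, "wx": 0, "wy": 0, "wz": 0, "jaw": 0.6},
    {"dx": -0.76, "dy": 0, "dz": 0, "wx": 0, "wy": 0, "wz": 0, "jaw": 0.6},
    {"dx": 0, "dy": 0, "dz": 0, "wx": 0, "wy": 0, "wz": 0, "jaw": 0.6},
    {"dx": 0, "dy": 0, "dz": 0, "wx": 0, "wy": 0, "wz": 0, "jaw": 0.6}
  ]
}}

```text
clock: 7.32
position: [460.8, 265.2, 323.7]
tcp_rot: [0.03, 0.969, -0.147, 0.197]
contact_force: [1.5, 0.8, 1.4]
finger_gap: 0.566
grip_force: 0.0
```

```bash
python3 meas.py w3; python3 fz.py; python3 - <<'E'
from h import *
z=np.load('last.npz'); im=z['im']; cv2.imwrite('pics/w3c.png',cv2.resize(im[100:380,100:460],None,fx=2,fy=2))
P=z['P'];hsv=z['hsv']; s,p,Rm=st(); F=np.array([557.2,235.1,87.4])
m=(hsv[...,0]>4)&(hsv[...,0]<22)&(hsv[...,1]>120)&(np.linalg.norm(P-(F-Rm[:,2]*25),axis=-1)<40)
q=(P[m]-F)@Rm
for a in range(-45,0,5):
    k=q[(q[:,2]>=a)&(q[:,2]<a+5)]
    if len(k): print(a,len(k),k.min(0).round(1),k.max(0).round(1))
E
```

```text
7.3667 [461.3 265.1 323.7]
tool z [ 0.373 -0.116 -0.92 ] x [ 0.879 -0.273  0.391]
flange_a 0.95 [282. 197.] [570. 228.  93.]
nozzle 0.9 [154. 262.] [555. 348.  32.]
nozzle 0.7 [276. 232.] [548. 239. 122.]
flange n 3260 normal [-0.371  0.112  0.922] tilt 22.8 yaw -16.8
circle [0.1 6.6] 29.9
flange centre [557.3 235.   87.4]
orange 662 [548.5 237.6 114.4] [530.3 224.8  87.1] [561.2 251.  124. ]
top h over flange [15.1 36.3] top centre [542.5 239.7 118.1]
7.4667 force tool [ 0.55 -0.12 -0.7 ] flange rel tip [-0.17 -0.   83.53]
-40 298 [-14.1 -10.8 -38. ] [  7.7  11.4 -35. ]
-35 329 [-15.9 -10.9 -35. ] [  8.4  12.1 -30. ]
-30 112 [ -1.9 -11.1 -30. ] [  8.3  11.8 -25.1]
-25 117 [  0.2 -10.6 -25. ] [  8.9  11.4 -20. ]
-20 95 [ -0.1 -10.3 -19.9] [  9.3  11.5 -15.1]
-15 5 [  3.7  -9.7 -14.8] [  8.6   5.  -14.1]
-5 50 [-23.5 -11.7  -3.3] [12.  14.2 -0. ]
```

View pics/w3c.png

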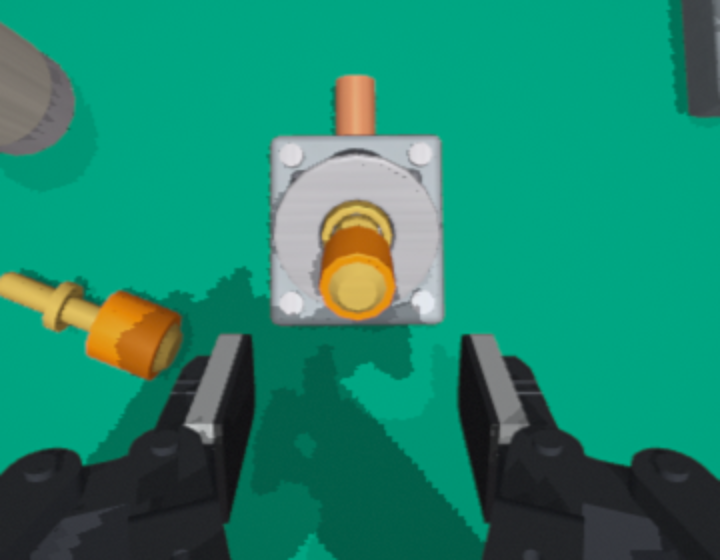

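{"op": "arm_command", "data": {
  "targets": [
    {"dx": 0, "dy": 0, "dz": 0, "wx": 0, "wy": 0.92, "wz": 0, "jaw": 0.6},
    {"dx": -0.55, "dy": 0, "dz": 0, "wx": 0, "wy": 0, "wz": 0, "jaw": 0.6},
    {"dx": -0.55, "dy": 0, "dz": 0, "wx": 0, "wy": 0, "wz": 0, "jaw": 0.6},
    {"dx": 0, "dy": 0, "dz": 1, "wx": 0, "wy": 0, "wz": 0, "jaw": 0.6},
    {"dx": 0, "dy": 0, "dz": 1, "wx": 0, "wy": 0, "wz": 0, "jaw": 0.6},
    {"dx": 0, "dy": 0, "dz": 1, "wx": 0, "wy": 0, "wz": 0, "jaw": 0.6},
    {"dx": 0, "dy": 0, "dz": 0.37, "wx": 0, "wy": 0, "wz": 0, "jaw": 0.6},
    {"dx": 0, "dy": 0, "dz": 0, "wx": 0, "wy": 0, "wz": 0, "jaw": 0.6}
  ]
}}

```text
clock: 8.13
position: [471.9, 261.3, 251.7]
tcp_rot: [0.037, 0.961, -0.146, 0.234]
contact_force: [-0.5, 0.0, -0.6]
finger_gap: 0.602
grip_force: 0.0
```

```bash
python3 - <<'E'
from h import *
s,p,Rm=st(); F=np.array([557.2,235.1,87.4]); a=np.array([-.371,.113,.9217]); y=np.cross(a,[0,0,1]); y/=np.linalg.norm(y); x=np.cross(a,y)
t=p+173*Rm[:,2]-F; print('tip: along axis',t@a,'lat',t@y,t@x, 'lean',Rm[:,2]@a, 'F',(Rm.T@s['contact_force']).round(1))
E
```

```text
tip: along axis 13.56853420922627 lat -0.7188007306411359 4.752295306984363 lean -0.9967996019274596 F [-0.7  0.1  0.3]
```

{"op": "arm_command", "data": {
  "targets": [
    {"dx": 0.1, "dy": 0, "dz": -0.1, "wx": 0, "wy": 0, "wz": 0, "jaw": 0.6},
    {"dx": 0, "dy": 0, "dz": 0, "wx": 0, "wy": 0, "wz": 0, "jaw": 0},
    {"dx": 0, "dy": 0, "dz": 0, "wx": 0, "wy": 0, "wz": 0, "jaw": 0},
    {"dx": 0, "dy": 0, "dz": 0, "wx": 0, "wy": 0, "wz": 0, "jaw": 0},
    {"dx": 0, "dy": 0, "dz": 0, "wx": 0, "wy": 0, "wz": 0, "jaw": 0},
    {"dx": 0, "dy": 0, "dz": 0, "wx": 0, "wy": 0, "wz": 0, "jaw": 0}
  ],
  "grip_force": 40
}}

```text
clock: 8.63
position: [473.1, 261.5, 257.0]
tcp_rot: [0.035, 0.96, -0.146, 0.236]
contact_force: [0.3, 0.6, 3.0]
finger_gap: 0.266
grip_force: 39.2
```

```bash
python3 fz.py
```

```text
8.6333 force tool [ 1.5  -0.68 -2.59] flange rel tip [-0.59  0.35 18.12]
```

{"op": "arm_command", "data": {
  "targets": [
    {"dx": 0.04, "dy": 0, "dz": -0.5, "wx": 0, "wy": 0, "wz": 0, "jaw": 0},
    {"dx": 0.04, "dy": 0, "dz": -0.5, "wx": 0, "wy": 0, "wz": 0, "jaw": 0},
    {"dx": 0.04, "dy": 0, "dz": -0.5, "wx": 0, "wy": 0, "wz": 0, "jaw": 0},
    {"dx": 0.08, "dy": 0, "dz": -1, "wx": 0, "wy": 0, "wz": 0, "jaw": 0},
    {"dx": 0.08, "dy": 0, "dz": -1, "wx": 0, "wy": 0, "wz": 0, "jaw": 0},
    {"dx": 0.08, "dy": 0, "dz": -1, "wx": 0, "wy": 0, "wz": 0, "jaw": 0}
  ]
}}

```text
clock: 9.13
position: [438.5, 271.9, 341.1]
tcp_rot: [0.036, 0.96, -0.146, 0.236]
contact_force: [0.6, 0.5, -0.4]
finger_gap: 0.264
grip_force: 39.8
```

```bash
python3 fz.py; python3 - <<'E'
from h import *
C=cam('wrist'); cv2.imwrite('pics/w4.png',C['im'])
s,p,Rm=st(); P=cloud(C); hsv=cv2.cvtColor(C['im'],cv2.COLOR_BGR2HSV)
q=(P-p)@Rm; m=(hsv[...,0]>4)&(hsv[...,0]<24)&(hsv[...,1]>110)&(np.abs(q[...,1])<16)&(np.abs(q[...,0])<25)&(q[...,2]<235)
q=q[m]
for a in range(125,235,5):
    k=q[(q[:,2]>=a)&(q[:,2]<a+5)]
    if len(k)>3: print(a,len(k),np.percentile(k,5,0).round(1),np.percentile(k,95,0).round(1))
E
```

```text
9.1333 force tool [ 0.18 -0.68  0.58] flange rel tip [-7.4100e+00 -9.0000e-02  1.0942e+02]
155 1176 [-10.4  -6.3 156.7] [  3.7   9.2 159.9]
160 1009 [-13.8  -9.1 160.1] [  7.3  11.5 164.1]
165 275 [  0.2  -8.8 165.2] [  7.6  11.7 169.8]
170 236 [  1.8  -8.4 170.2] [  7.7  11.  174.7]
175 222 [  1.2  -8.6 175.2] [  7.7  11.5 179.7]
180 65 [  2.7  -7.1 180.1] [  7.6  10.  182.1]
190 36 [ -0.3  -4.  194. ] [  3.6   8.  195. ]
195 185 [ -0.7  -4.8 195.1] [  3.9   8.  198.9]
205 13 [ -0.9  -0.9 208. ] [  0.3   4.1 209.8]
210 47 [ -1.9  -1.6 210.5] [2.000e-01 5.100e+00 2.147e+02]
215 10 [-1.600e+00 -2.000e-01  2.153e+02] [-1.000e-01  4.600e+00  2.164e+02]
```

View pics/w4.png

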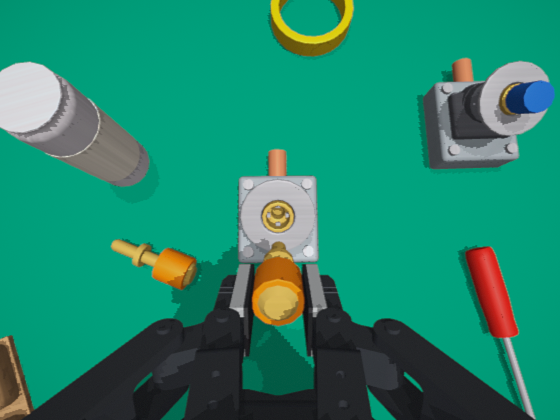

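```bash
cat > go.py <<'E'
from h import *
def rel(tgt,yaw):  # tool-down target in TCP pos; rotation first, then shift in new frame
    s,p,Rm=st(); c,n=np.cos(yaw),np.sin(yaw)
    Rt=np.array([[c,n,0],[n,-c,0],[0,0,-1.]])
    rv=np.degrees(R.from_matrix(Rm.T@Rt).as_rotvec())
    print('rot/5deg',(rv/5).round(2),'then shift/20mm',((Rt.T@(np.array(tgt)-p))/20).round(2),'shift in current frame/20',((Rm.T@(np.array(tgt)-p))/20).round(2))
E
python3 - <<'E'
from go import *
yaw=np.radians(-17.5); x=np.array([np.cos(yaw),np.sin(yaw),0])
rel([485,-213,320]+4.2*x,yaw)
E
```

```text
rot/5deg [-0.05 -5.56  0.03] then shift/20mm [ 9.75 22.45  1.26] shift in current frame/20 [ 8.   22.49  5.54]
```

{"op": "arm_command", "data": {
  "targets": [
    {"dx": 0, "dy": 1, "dz": 0, "wx": -0.01, "wy": -0.93, "wz": 0, "jaw": 0},
    {"dx": 0, "dy": 1, "dz": 0, "wx": -0.01, "wy": -0.93, "wz": 0, "jaw": 0},
    {"dx": 0, "dy": 1, "dz": 0, "wx": -0.01, "wy": -0.93, "wz": 0, "jaw": 0},
    {"dx": 0, "dy": 1, "dz": 0, "wx": -0.01, "wy": -0.93, "wz": 0, "jaw": 0},
    {"dx": 0, "dy": 1, "dz": 0, "wx": -0.01, "wy": -0.93, "wz": 0, "jaw": 0},
    {"dx": 0, "dy": 1, "dz": 0, "wx": -0.01, "wy": -0.91, "wz": 0, "jaw": 0},
    {"dx": 0.5, "dy": 0.97, "dz": 0, "wx": 0, "wy": 0, "wz": 0, "jaw": 0},
    {"dx": 0.5, "dy": 0.97, "dz": 0, "wx": 0, "wy": 0, "wz": 0, "jaw": 0},
    {"dx": 0.5, "dy": 0.97, "dz": 0, "wx": 0, "wy": 0, "wz": 0, "jaw": 0},
    {"dx": 0.5, "dy": 0.97, "dz": 0, "wx": 0, "wy": 0, "wz": 0, "jaw": 0},
    {"dx": 0.5, "dy": 0.97, "dz": 0, "wx": 0, "wy": 0, "wz": 0, "jaw": 0},
    {"dx": 0.5, "dy": 0.97, "dz": 0, "wx": 0, "wy": 0, "wz": 0, "jaw": 0}
  ]
}}

```text
clock: 10.18
position: [425.7, 27.5, 340.9]
tcp_rot: [0.002, 0.989, -0.151, -0.002]
contact_force: [0.9, 0.0, -0.9]
finger_gap: 0.258
grip_force: 39.8
```

{"op": "arm_command", "data": {
  "targets": [
    {"dx": 0.6, "dy": 0.97, "dz": 0.1, "wx": 0, "wy": 0, "wz": 0, "jaw": 0},
    {"dx": 0.6, "dy": 0.97, "dz": 0.1, "wx": 0, "wy": 0, "wz": 0, "jaw": 0},
    {"dx": 0.6, "dy": 0.97, "dz": 0.1, "wx": 0, "wy": 0, "wz": 0, "jaw": 0},
    {"dx": 0.6, "dy": 0.97, "dz": 0.1, "wx": 0, "wy": 0, "wz": 0, "jaw": 0},
    {"dx": 0.6, "dy": 0.97, "dz": 0.1, "wx": 0, "wy": 0, "wz": 0, "jaw": 0},
    {"dx": 0.6, "dy": 0.97, "dz": 0.1, "wx": 0, "wy": 0, "wz": 0, "jaw": 0},
    {"dx": 0.6, "dy": 0.97, "dz": 0.1, "wx": 0, "wy": 0, "wz": 0, "jaw": 0},
    {"dx": 0.6, "dy": 0.97, "dz": 0.1, "wx": 0, "wy": 0, "wz": 0, "jaw": 0},
    {"dx": 0.6, "dy": 0.97, "dz": 0.1, "wx": 0, "wy": 0, "wz": 0, "jaw": 0},
    {"dx": 0.6, "dy": 0.97, "dz": 0.1, "wx": 0, "wy": 0, "wz": 0, "jaw": 0},
    {"dx": 0.6, "dy": 0.97, "dz": 0.1, "wx": 0, "wy": 0, "wz": 0, "jaw": 0},
    {"dx": 0, "dy": 0, "dz": 0, "wx": 0, "wy": 0, "wz": 0, "jaw": 0}
  ]
}}

```text
clock: 11.18
position: [488.6, -217.6, 318.9]
tcp_rot: [0.003, 0.988, -0.152, -0.002]
contact_force: [1.1, -1.3, -0.7]
finger_gap: 0.259
grip_force: 39.8
```

```bash
python3 - <<'E'
from h import *
C=cam('wrist'); P=cloud(C); im=C['im']; cv2.imwrite('pics/w5.png',im); np.savez('fork.npz',P=P,im=im,M=C['M'])
s,p,Rm=st(); print(s['clock'],p.round(1),Rm.round(3).tolist(),s['joint_pos'].round(2))
for r in ctrl.recognise('wrist','seat')[:2]: print(r, pt(C,*r['xy']))
m=np.abs(P[...,2]-60)<2.5
n=cv2.connectedComponentsWithStats(m.astype(np.uint8))
for k in range(1,n[0]):
    if n[2][k,4]>800:
        q=P[n[1]==k]; print(n[2][k],q.mean(0).round(1),cv2.minAreaRect(q[:,:2].astype(np.float32)))
cv2.imwrite('pics/mask.png',np.hstack([im[:, :],cv2.cvtColor(m.astype(np.uint8)*255,cv2.COLOR_GRAY2BGR)])[:, :])
E
python3 - <<'E'
import cv2;a=cv2.imread('pics/mask.png');cv2.imwrite('pics/mask.png',cv2.resize(a,(800,300),interpolation=cv2.INTER_AREA))
E
```

```text
11.2333 [ 488.2 -216.1  318.9] [[0.954, -0.3, -0.005], [-0.3, -0.954, -0.004], [-0.004, 0.005, -1.0]] [-0.56  0.11  1.66 -0.01  1.38  1.32]
{'xy': [271.5, 90.3], 'score': 0.83} [ 571.13481732 -240.72661159    7.6079551 ]
{'xy': [461.3, 168.3], 'score': 0.56} [ 483.5514239  -349.6011365    59.79752532]
[ 214   55  104  127 8573] [ 558.1 -234.3   59.8] ((552.9038696289062, -231.970703125), (68.33662414550781, 77.40264892578125), 68.77942657470703)
[ 426  146  104  108 6912] [ 459.9 -359.2   59.8] ((454.69970703125, -358.1561584472656), (68.8575210571289, 77.95120239257812), 77.02137756347656)
```

View pics/mask.png

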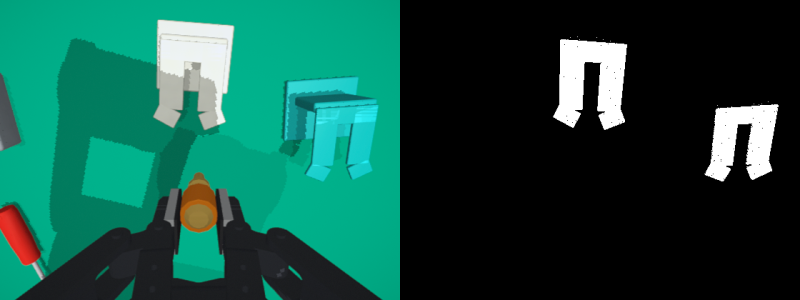

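The picture shows the white fork at about (195,80) with its slot facing the robot, the turquoise one at (335,120) to be left alone, and the held nozzle at (198,205). Next I'll fit the slot.

```bash
python3 - <<'E'
from go import *
z=np.load('fork.npz'); P=z['P']; m=(np.abs(P[...,2]-60)<2.5); m[:, 420:]=0
q=P[m][:,:2]
c=np.array([560,-235.])
best=None
for it,yaw in [(0,np.radians(-17.5))]*1:
    for k in range(5):
        x=np.array([np.cos(yaw),np.sin(yaw)]); y=np.array([-x[1],x[0]])
        X=(q-c)@x; Y=(q-c)@y
        if k==0: print('x range',np.percentile(X,[.5,99.5]).round(1),'y',np.percentile(Y,[.5,99.5]).round(1))
        # slot edges in bins of x
        E1=[];E2=[]
        mid0=np.median(Y)
        for a in np.arange(-40,45,3):
            s=np.sort(Y[(X>=a)&(X<a+3)])
            if len(s)<20: continue
            g=np.diff(s); i=np.argmax(g)
            if k==0: print(a,len(s),g[i].round(1),s[i].round(1),s[i+1].round(1),'out',s[0].round(1),s[-1].round(1))
            if 12<g[i]<17: E1.append((a+1.5,s[i]));E2.append((a+1.5,s[i+1]))
        E1=np.array(E1);E2=np.array(E2); M=(E1+E2)/2; l=np.polyfit(M[:,0],M[:,1],1); yaw+=np.arctan(l[0])
    x=np.array([np.cos(yaw),np.sin(yaw)]); y=np.array([-x[1],x[0]]); X=(q-c)@x; Y=(q-c)@y
    y0=np.mean(M[:,1]); k=np.abs(Y-y0)<4; xb=np.percentile(X[k],1)
    print('yaw',np.degrees(yaw),'slot y0',y0,'gap',(E2-E1)[:,1].mean(),'back x',xb,'mouth min',np.percentile(X,.3))
    seat=c+x*(xb-5.5)+y*y0; print('seat',seat)
s,p,Rm=st(); noz=p+Rm@np.array([-4.2,0,171]); print('noz mid',noz); d=noz[:2]-seat; print('noz rel seat along x,y',d@x,d@y); print('tool yaw',np.degrees(np.arctan2(Rm[1,0],Rm[0,0])))
E
```

```text
x range [-44.3  31.2] y [-30.   32.9]
-40 244 21.8 -8.2 13.7 out -31.5 32.8
-37 297 18.4 -6.8 11.6 out -30.7 36.8
-34 317 17.6 -6.8 10.8 out -29.2 35.8
-31 247 15.5 -5.5 10.1 out -28.3 34.2
-28 332 14.1 -5.5 8.6 out -27.0 32.8
-25 270 14.6 -6.1 8.5 out -27.7 30.7
-22 326 14.6 -6.1 8.5 out -27.5 30.0
-19 287 14.5 -6.1 8.4 out -28.1 29.7
-16 311 13.9 -6.2 7.7 out -28.0 29.6
-13 334 14.4 -6.8 7.6 out -28.5 29.4
-10 308 14.4 -6.8 7.6 out -28.5 29.3
-7 302 14.2 -6.8 7.4 out -28.4 29.1
-4 340 14.8 -7.4 7.4 out -29.0 28.9
-1 342 14.2 -7.4 6.8 out -28.9 28.9
2 345 14.1 -7.5 6.6 out -29.5 28.7
5 339 14.7 -8.1 6.6 out -29.2 27.8
8 342 14.6 -8.1 6.5 out -29.9 27.7
11 354 7.6 -1.7 5.9 out -29.7 27.6
14 460 0.6 -5.5 -4.9 out -30.3 27.4
17 460 0.6 -6.8 -6.2 out -30.2 27.2
20 465 0.6 -7.4 -6.8 out -30.8 27.0
23 501 0.6 -6.8 -6.2 out -30.6 26.9
26 519 0.6 -5.6 -4.9 out -31.1 26.7
29 258 4.4 -26.7 -22.4 out -26.7 26.5
yaw -21.60463559967487 slot y0 -0.21772216783301 gap 14.325136393456589 back x 14.066930430337353 mouth min -44.704723463298635
seat [ 567.88491004 -238.35676834]
noz mid [ 483.22027858 -214.42324624  148.02425225]
noz rel seat along x,y -87.52897911501952 -8.921385201838369
tool yaw -17.4273613474212
```

{"op": "arm_command", "data": {
  "targets": [
    {"dx": 0, "dy": -0.25, "dz": 0.5, "wx": 0, "wy": 0, "wz": 0.84, "jaw": 0},
    {"dx": 0, "dy": -0.25, "dz": 1, "wx": 0, "wy": 0, "wz": 0, "jaw": 0},
    {"dx": 0, "dy": 0, "dz": 1, "wx": 0, "wy": 0, "wz": 0, "jaw": 0},
    {"dx": 0, "dy": 0, "dz": 0.8, "wx": 0, "wy": 0, "wz": 0, "jaw": 0},
    {"dx": 0, "dy": 0, "dz": 0.3, "wx": 0, "wy": 0, "wz": 0, "jaw": 0},
    {"dx": 0, "dy": 0, "dz": 0, "wx": 0, "wy": 0, "wz": 0, "jaw": 0}
  ]
}}

```text
clock: 11.78
position: [490.9, -204.8, 246.0]
tcp_rot: [0.002, 0.982, -0.187, -0.003]
contact_force: [0.1, -0.2, -0.5]
finger_gap: 0.262
grip_force: 39.8
```

```bash
cat > rel.py <<'E'
from h import *
import sys
C=cam('wrist'); P=cloud(C); hsv=cv2.cvtColor(C['im'],cv2.COLOR_BGR2HSV); cv2.imwrite(f'pics/{sys.argv[1]}.png',C['im'])
s,p,Rm=st(); T=(P-p)@Rm; print(s['clock'],p.round(1),'yaw',np.degrees(np.arctan2(Rm[1,0],Rm[0,0])).round(1),'zaxis',Rm[:,2].round(3))
seat=np.array([567.885,-238.357,60]); yaw=np.radians(-21.6); x=np.array([np.cos(yaw),np.sin(yaw),0]); y=np.array([-x[1],x[0],0])
D=(P-seat); X=D@x; Y=D@y; Z=P[...,2]
print('above plate near fork',np.sum((np.abs(X-10)<45)&(np.abs(Y)<40)&(Z>66)&(hsv[...,1]<60)))
sel=(np.abs(Z-60)<2.5)&(hsv[...,1]<80)
for a in range(-36,4,5):
    k=np.sort(Y[sel&(X>=a)&(X<a+5)&(np.abs(Y)<35)])
    if len(k)>20: g=np.diff(k); i=g.argmax(); print('slot',a,k[i].round(1),k[i+1].round(1))
o=(hsv[...,0]>4)&(hsv[...,0]<24)&(hsv[...,1]>110)&(np.abs(T[...,1])<16)&(np.abs(T[...,0])<30)
for a,b in ((163,182),(190,200),(203,222)):
    k=o&(T[...,2]>a)&(T[...,2]<b); 
    if k.sum()>5: print('noz',a,k.sum(),'Y',np.percentile(Y[k],[2,98]).round(1),'X max',np.percentile(X[k],97).round(1),'Z',Z[k].min().round(1))
n=p+Rm@[-4.2,0,171]; print('mid kin',n.round(1),((n-seat)@x).round(1),((n-seat)@y).round(1))
E
python3 rel.py w6
```

```text
11.8333 [ 491.2 -205.2  247.1] yaw -21.5 zaxis [-0.005 -0.003 -1.   ]
above plate near fork 0
slot -36 -7.2 7.0
slot -31 -7.1 7.0
slot -26 -7.1 7.0
slot -21 -7.0 7.3
slot -16 -6.9 7.3
slot -11 -6.9 7.2
slot -6 -7.1 7.1
slot -1 -7.0 7.1
noz 163 782 Y [-9.2 12.5] X max -75.0 Z 66.7
noz 190 218 Y [-5.8  8.4] X max -78.8 Z 49.0
noz 203 73 Y [-2.1  4.8] X max -82.7 Z 31.9
mid kin [ 486.4 -204.2   76.1] -88.3 1.8
```

View pics/w6.png

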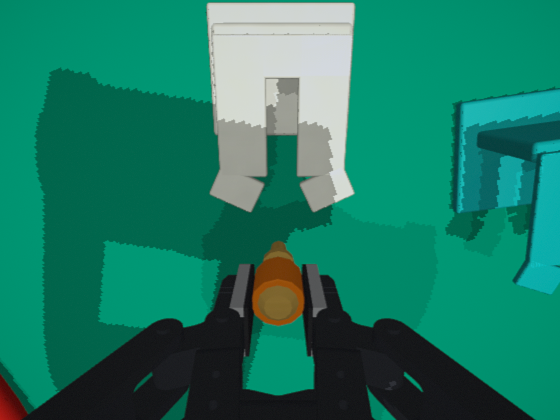

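{"op": "arm_command", "data": {
  "targets": [
    {"dx": 0.8, "dy": 0.08, "dz": 0, "wx": 0, "wy": 0, "wz": 0, "jaw": 0},
    {"dx": 0.8, "dy": 0, "dz": 0, "wx": 0, "wy": 0, "wz": 0, "jaw": 0},
    {"dx": 0.6, "dy": 0, "dz": 0, "wx": 0, "wy": 0, "wz": 0, "jaw": 0},
    {"dx": 0.6, "dy": 0, "dz": 0, "wx": 0, "wy": 0, "wz": 0, "jaw": 0},
    {"dx": 0.6, "dy": 0, "dz": 0, "wx": 0, "wy": 0, "wz": 0, "jaw": 0},
    {"dx": 0.6, "dy": 0, "dz": 0, "wx": 0, "wy": 0, "wz": 0, "jaw": 0},
    {"dx": 0.1, "dy": 0, "dz": 0, "wx": 0, "wy": 0, "wz": 0, "jaw": 0},
    {"dx": 0, "dy": 0, "dz": 0, "wx": 0, "wy": 0, "wz": 0, "jaw": 0}
  ]
}}

```text
clock: 12.5
position: [567.2, -237.4, 247.3]
tcp_rot: [0.002, 0.982, -0.187, -0.001]
contact_force: [0.1, 0.2, -1.4]
finger_gap: 0.261
grip_force: 39.7
```

```bash
cat > k.py <<'E'
from h import *
s,p,Rm=st(); seat=np.array([567.885,-238.357,60]); yaw=np.radians(-21.6); x=np.array([np.cos(yaw),np.sin(yaw),0]); y=np.array([-x[1],x[0],0])
n=p+Rm@[-4.2,0,171]; print(s['clock'],'mid rel seat',((n-seat)@x).round(1),((n-seat)@y).round(1),n[2].round(1),'F tool',(Rm.T@s['contact_force']).round(1))
E
python3 k.py
```

```text
12.5 mid rel seat -5.5 -0.2 76.3 F tool [ 0.  -0.2  1.4]
```

{"op": "arm_command", "data": {
  "targets": [
    {"dx": 0.12, "dy": 0, "dz": 0, "wx": 0, "wy": 0, "wz": 0, "jaw": 0},
    {"dx": 0.12, "dy": 0, "dz": 0, "wx": 0, "wy": 0, "wz": 0, "jaw": 0},
    {"dx": 0, "dy": 0, "dz": 0, "wx": 0, "wy": 0, "wz": 0, "jaw": 0}
  ]
}}

```text
clock: 12.75
position: [571.3, -239.1, 246.8]
tcp_rot: [0.002, 0.982, -0.187, -0.002]
contact_force: [0.8, -0.9, -1.8]
finger_gap: 0.257
grip_force: 39.7
```

```bash
python3 k.py
```

```text
12.75 mid rel seat -1.2 -0.4 75.8 F tool [1.1 0.5 1.8]
```

{"op": "arm_command", "data": {
  "targets": [
    {"dx": 0.08, "dy": 0, "dz": 0, "wx": 0, "wy": 0, "wz": 0, "jaw": 0},
    {"dx": 0, "dy": 0, "dz": 0, "wx": 0, "wy": 0, "wz": 0, "jaw": 0}
  ]
}}

```text
clock: 12.92
position: [572.6, -239.7, 246.5]
tcp_rot: [0.002, 0.982, -0.187, -0.002]
contact_force: [-4.2, 1.8, 2.5]
finger_gap: 0.257
grip_force: 40.1
```

```bash
python3 k.py
```

```text
12.9167 mid rel seat -0.1 -0.4 75.5 F tool [-4.6 -0.1 -2.5]
```

{"op": "arm_command", "data": {
  "targets": [
    {"dx": -0.03, "dy": 0, "dz": 0.1, "wx": 0, "wy": 0, "wz": 0, "jaw": 0},
    {"dx": 0, "dy": 0, "dz": 0.08, "wx": 0, "wy": 0, "wz": 0, "jaw": 0},
    {"dx": 0, "dy": 0, "dz": 0, "wx": 0, "wy": 0, "wz": 0, "jaw": 0}
  ]
}}

```text
clock: 13.17
position: [572.0, -239.5, 242.3]
tcp_rot: [0.002, 0.982, -0.187, -0.002]
contact_force: [-2.7, 1.6, -1.8]
finger_gap: 0.263
grip_force: 39.9
```

```bash
python3 k.py
```

```text
13.1667 mid rel seat -0.6 -0.4 71.3 F tool [-3.1 -0.5  1.9]
```

{"op": "arm_command", "data": {
  "targets": [
    {"dx": 0, "dy": 0, "dz": 0.06, "wx": 0, "wy": 0, "wz": 0, "jaw": 0},
    {"dx": 0, "dy": 0, "dz": 0, "wx": 0, "wy": 0, "wz": 0, "jaw": 0}
  ]
}}

```text
clock: 13.33
position: [572.1, -239.5, 241.2]
tcp_rot: [0.002, 0.982, -0.187, -0.002]
contact_force: [-1.9, 1.6, -1.9]
finger_gap: 0.263
grip_force: 39.9
```

```bash
python3 k.py
```

```text
13.3333 mid rel seat -0.5 -0.4 70.2 F tool [-2.4 -0.8  1.9]
```

{"op": "arm_command", "data": {
  "targets": [
    {"dx": 0, "dy": 0, "dz": 0.06, "wx": 0, "wy": 0, "wz": 0, "jaw": 0},
    {"dx": 0, "dy": 0, "dz": 0, "wx": 0, "wy": 0, "wz": 0, "jaw": 0}
  ]
}}

```text
clock: 13.5
position: [572.1, -239.5, 240.1]
tcp_rot: [0.002, 0.982, -0.187, -0.002]
contact_force: [-3.4, 0.6, -1.2]
finger_gap: 0.263
grip_force: 39.9
```

```bash
python3 k.py
```

```text
13.5 mid rel seat -0.5 -0.4 69.1 F tool [-3.4  0.7  1.2]
```

{"op": "arm_command", "data": {
  "targets": [
    {"dx": 0, "dy": 0, "dz": 0.05, "wx": 0, "wy": 0, "wz": 0, "jaw": 0},
    {"dx": 0, "dy": 0, "dz": 0, "wx": 0, "wy": 0, "wz": 0, "jaw": 0}
  ]
}}

```text
clock: 13.67
position: [572.1, -239.5, 239.1]
tcp_rot: [0.002, 0.982, -0.187, -0.002]
contact_force: [-4.4, 2.1, -0.8]
finger_gap: 0.264
grip_force: 39.9
```

```bash
python3 k.py; python3 rel.py w7; python3 - <<'E'
import cv2; a=cv2.imread('pics/w7.png'); cv2.imwrite('pics/w7c.png',cv2.resize(a[120:360,160:400],(600,600)))
E
```

```text
13.6667 mid rel seat -0.5 -0.4 68.1 F tool [-4.9 -0.4  0.8]
13.7167 [ 572.1 -239.5  239.2] yaw -21.6 zaxis [-0.005 -0.003 -1.   ]
above plate near fork 23643
slot -36 -7.3 7.0
slot -31 -7.2 7.0
slot -26 -7.7 7.5
slot -1 -21.2 10.5
noz 163 705 Y [-11.6  10.1] X max 13.4 Z 59.0
mid kin [ 567.3 -238.6   68.2] -0.5 -0.4
```

View pics/w7c.png

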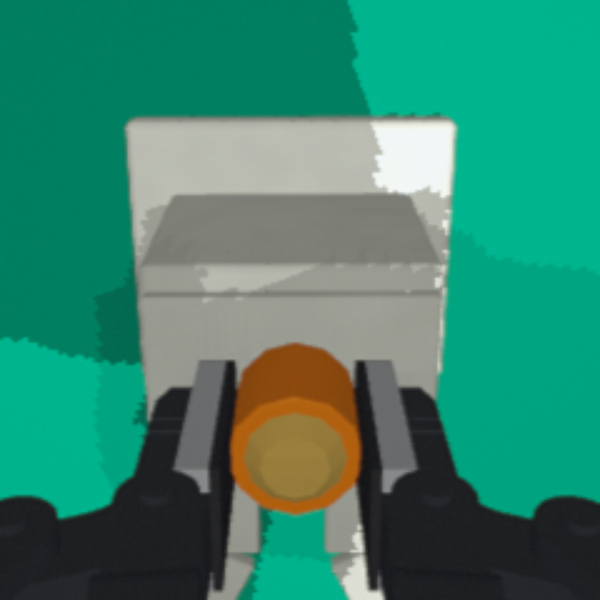

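```bash
python3 - <<'E'
from h import *
C=cam('wrist'); P=cloud(C); s,p,Rm=st(); T=(P-p)@Rm; hsv=cv2.cvtColor(C['im'],cv2.COLOR_BGR2HSV)
o=(hsv[...,0]>4)&(hsv[...,0]<24)&(hsv[...,1]>110)&(np.abs(T[...,1])<16)&(np.abs(T[...,0])<30)
z=P[...,2][o]; print(np.percentile(z,[1,5,25,50,75,95,99]).round(1)); h,e=np.histogram(z,np.arange(54,92)); print(dict(zip(e.astype(int),h)))
print('plate z',np.median(P[...,2][(np.abs(P[...,2]-60)<3)&(hsv[...,1]<60)]),'finger z')
for a in range(58,82,3):
    k=o&(P[...,2]>a)&(P[...,2]<a+3); print(a,k.sum(),np.percentile(T[...,0][k],97).round(1) if k.sum() else '')
E
```

```text
[61.6 64.6 76.8 81.9 83.7 85.3 85.9]
{np.int64(54): np.int64(0), np.int64(55): np.int64(0), np.int64(56): np.int64(0), np.int64(57): np.int64(0), np.int64(58): np.int64(0), np.int64(59): np.int64(1), np.int64(60): np.int64(9), np.int64(61): np.int64(34), np.int64(62): np.int64(42), np.int64(63): np.int64(33), np.int64(64): np.int64(44), np.int64(65): np.int64(42), np.int64(66): np.int64(49), np.int64(67): np.int64(43), np.int64(68): np.int64(45), np.int64(69): np.int64(50), np.int64(70): np.int64(41), np.int64(71): np.int64(49), np.int64(72): np.int64(50), np.int64(73): np.int64(61), np.int64(74): np.int64(48), np.int64(75): np.int64(57), np.int64(76): np.int64(52), np.int64(77): np.int64(54), np.int64(78): np.int64(58), np.int64(79): np.int64(60), np.int64(80): np.int64(121), np.int64(81): np.int64(491), np.int64(82): np.int64(504), np.int64(83): np.int64(243), np.int64(84): np.int64(401), np.int64(85): np.int64(249), np.int64(86): np.int64(22), np.int64(87): np.int64(2), np.int64(88): np.int64(0), np.int64(89): np.int64(0), np.int64(90): np.int64(0)}
plate z 59.63304633003824 finger z
58 10 9.1
61 109 9.8
64 135 9.4
67 138 9.6
70 140 9.6
73 166 9.6
76 164 9.7
79 672 9.3
```

Orange top is at 82 mm and underside at 60 mm, so it is resting upright at the slot's back. Releasing.

{"op": "arm_command", "data": {
  "targets": [
    {"dx": 0, "dy": 0, "dz": 0, "wx": 0, "wy": 0, "wz": 0, "jaw": 0.35},
    {"dx": 0, "dy": 0, "dz": 0, "wx": 0, "wy": 0, "wz": 0, "jaw": 0.45},
    {"dx": 0, "dy": 0, "dz": 0, "wx": 0, "wy": 0, "wz": 0, "jaw": 0.6},
    {"dx": 0, "dy": 0, "dz": 0, "wx": 0, "wy": 0, "wz": 0, "jaw": 0.6},
    {"dx": 0, "dy": 0, "dz": 0, "wx": 0, "wy": 0, "wz": 0, "jaw": 0.6},
    {"dx": 0, "dy": 0, "dz": -0.5, "wx": 0, "wy": 0, "wz": 0, "jaw": 0.6},
    {"dx": 0, "dy": 0, "dz": -1, "wx": 0, "wy": 0, "wz": 0, "jaw": 0.6},
    {"dx": 0, "dy": 0, "dz": -1, "wx": 0, "wy": 0, "wz": 0, "jaw": 0.6},
    {"dx": 0, "dy": 0, "dz": -1, "wx": 0, "wy": 0, "wz": 0, "jaw": 0.6},
    {"dx": 0, "dy": 0, "dz": -1, "wx": 0, "wy": 0, "wz": 0, "jaw": 0.6},
    {"dx": -0.5, "dy": 0, "dz": -0.8, "wx": 0, "wy": 0, "wz": 0, "jaw": 0.6},
    {"dx": -0.5, "dy": 0, "dz": 0, "wx": 0, "wy": 0, "wz": 0, "jaw": 0.6}
  ]
}}

```text
clock: 14.77
position: [554.3, -231.9, 349.7]
tcp_rot: [0.003, 0.982, -0.187, 0.0]
contact_force: [0.5, -1.0, -0.1]
finger_gap: 0.603
grip_force: 0.0
```

```bash
python3 - <<'E'
from h import *
C=cam('wrist'); P=cloud(C); im=C['im']; hsv=cv2.cvtColor(im,cv2.COLOR_BGR2HSV); cv2.imwrite('pics/w8.png',im)
seat=np.array([567.885,-238.357,60]); yaw=np.radians(-21.6); x=np.array([np.cos(yaw),np.sin(yaw),0]); y=np.array([-x[1],x[0],0])
o=(hsv[...,0]>4)&(hsv[...,0]<24)&(hsv[...,1]>110)&(np.linalg.norm(P-seat,axis=-1)<60)
q=P[o]; z=q[:,2]; print(len(q),np.percentile(z,[1,50,99]).round(1)); t=q[(z>80)]-seat; print('top X',(np.percentile(t@x,[1,99])).round(1),'Y',np.percentile(t@y,[1,99]).round(1),'Z',np.percentile(t[:,2],[5,50,95]))
t=q[(z<70)]-seat; print('low X',(np.percentile(t@x,[1,99])).round(1),'Y',np.percentile(t@y,[1,99]).round(1))
C=cam('top'); cv2.imwrite('pics/top9.png',C['im']); print(ctrl.sense()['clock'],ctrl.sense()['contact_force'])
d=cv2.absdiff(cv2.imread('pics/top0.png'),C['im']).max(2)>60
for n,(u,v) in dict(tape=(234,138),cup=(328,128),spray=(120,182),driver=(268,300),bigNoz=(138,234),blue=(284,212),turq=(450,263)).items(): print(n,d[v-22:v+22,u-16:u+16].sum())
E
```

```text
917 [63.4 82.2 85.8]
top X [-9.6 12. ] Y [-11.4   9.8] Z [20.85255731 22.53928646 25.23634987]
low X [-11.4  13.1] Y [-13.    8.1]
14.8667 [ 0.16055619  0.12169145 -0.19311678]
tape 0
cup 0
spray 0
driver 10
bigNoz 0
blue 0
turq 352
```

View pics/w8.png

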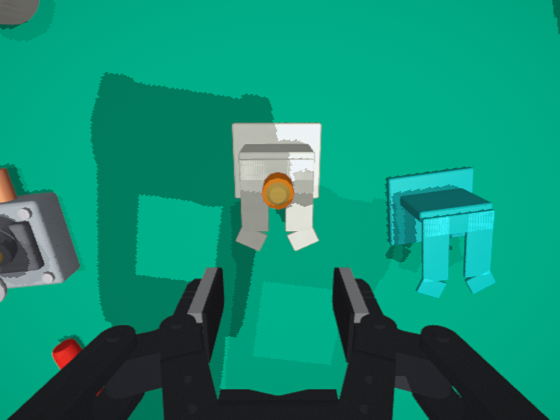

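The picture shows the nozzle upright at (278,190) at the slot's back, with the gripper clear of it. Nothing else has moved: the difference at the turquoise fork is the arm's shadow.

```bash
python3 -c "
from station import ctrl; print(ctrl.job_done())"
```

```text
the job is handed in; nothing more can be done
None
```

The orange nozzle was uncoupled, drawn out and parked upright at the back of the white fork's slot, then released and handed in at about 15 s of the 51 s limit; before hand-in nothing else had visibly moved.

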